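Make up a batch of three noodle tubs and book it in

ROBOT

A 6-joint arm with a two-finger parallel gripper is mounted at the origin on the work surface. World frame = base frame: x ahead of the robot, y to its left, z up, the work surface at z = 0. Lengths are in m, angles in rad, forces in N, time in s.
With the tool pointing down it reaches from about 0.4 to 0.925 m from the base axis. Payload 12.5 kg.
Tool frame: the origin (TCP) lies midway between the tips of the shut fingers; the grasp point (between the pads) lies behind it (robot.hold_point_z is the z of the grasp point in the tool frame, in m); z points along the fingers, y is the line along which they close (so a half turn about z gives the same grasp; the last joint's range is limited). The gripper opens to 95 mm and grips with 3 to 60 N. Pads are 20 mm wide; open, the fingers measure 119 mm over their backs; the gripper's body (75 mm by 180 mm) begins 59 mm behind the grasp point.
Start: joints at [1.038, 0.491, 1.559, -0, 1.092, -0.106], TCP at [0.259, 0.569, 0.215] pointing down, gripper open.
Joint ranges: [-3.1, 3.1], [-0.84, 2.19], [0.05, 2.79], [-1.13, 4.28], [0.06, 2.93], [-2.69, 2.69]. Speed limits (rad/s): [2.22, 2.22, 2.79, 3.14, 3.14, 3.14].

INTERFACE

Orientations are given as a unit quaternion [w, x, y, z].
In Python, from rig import robot, imaging gives the robot as it stands.
- The arm moves only by the tool send_rows, never from a script. Its argument "motion" is a list of rows, each an object with "fingers": the closure, from -1 (fully open) to 1 (shut), so that 0 is half open; "delta_pos": the shift along the world's x, y, z normalised to -1 to 1, where 1 is 20 cm, a list of three; "roll": the turn about the world's z normalised to -1 to 1, where 1 is 0.12 rad. A call has 1 to 10 rows; each row shifts and turns the commanded pose from where the row before left it; what a row does not reach is not made up. A row lasts 1/12 s, in which the tool goes at most 41.7 mm and 7.16 degrees, less where a joint would pass 70% of its speed; a pose out of reach is approached as far as the arm can. A call with a number of a shift or a turn outside -1 to 1 is refused whole. A call with a gripper value outside its range is refused whole. The fingers move at their own pace and stop on an object; the grip force is fixed at half the most. Time passes only in rows, so rows that do not move let the fingers close. It gives the time, the measured TCP pose, the force, the opening and the grip force at its end, in the units of the state.
- robot.get_obs(): the state, without advancing time (a new reading comes with each control period).
- imaging.snapshot(name): name is "scene" or "top"; returns a dict with "pixels" (400x640x3 uint8, red, green, blue), "intrinsics" (3x3 intrinsics, pixels), "R" (3x3) and "t" (3): a world point X has camera coordinates R X + t. Camera axes: x right, y down, z forward; pixel columns grow to the right and rows downward; lengths in m; the calibration is good to about 2 mm. A picture is of the moment at which its call begins. There is no depth.
- robot.finish_job(): hands the job in; it is judged then, once.
The state is a dict: "clock": time; "joint_pos": joint angles; "joint_vel": joint speeds; "tau": joint torques, N m; "tool_pos": TCP position; "tool_rot": TCP orientation; "force": force on the tool from outside, world axes, zero at the start; "wrist_torque": the same for the moment, N m; "width": finger opening in m; "grasp_force": force on a finger pad.
Only numpy, scipy, OpenCV 4.12 (cv2) and the standard library are available. Lean on these libraries where they do the work, as an engineer would, in place of code of your own. Each camera call takes 0.05 s, during which the arm holds its last target. There are 200 camera calls.

TASK

Make up a batch of exactly three short noodle tubs standing fully inside the three-sided packing bay: one is in it already and stays, so slide in two more and leave the other tubs upright outside, clear of the bay. Only when the three stand still in the bay, press the small key fully down and let it go, then press the large key fully down and let it go. Leave the tall jar where it is.

Things in the scene. Friction and masses are not known exactly. Their poses are not given: they have to be found in the camera images.
- tub1: One of five identical closed rigid noodle tubs (tub1 to tub5), a short upright cylinder 84 mm in diameter and 45 mm high, 0.2 kg, straw-coloured with a paper band and a white lid. Origin: centre of its underside, z up. tub1 to tub4 stand loose on the table, tub5 stands in the bay already; any two of tub1 to tub4 will do.
- tub2: One of five identical closed rigid noodle tubs (tub1 to tub5), a short upright cylinder 84 mm in diameter and 45 mm high, 0.2 kg, straw-coloured with a paper band and a white lid. Origin: centre of its underside, z up. tub1 to tub4 stand loose on the table, tub5 stands in the bay already; any two of tub1 to tub4 will do.
- tub3: One of five identical closed rigid noodle tubs (tub1 to tub5), a short upright cylinder 84 mm in diameter and 45 mm high, 0.2 kg, straw-coloured with a paper band and a white lid. Origin: centre of its underside, z up. tub1 to tub4 stand loose on the table, tub5 stands in the bay already; any two of tub1 to tub4 will do.
- tub4: One of five identical closed rigid noodle tubs (tub1 to tub5), a short upright cylinder 84 mm in diameter and 45 mm high, 0.2 kg, straw-coloured with a paper band and a white lid. Origin: centre of its underside, z up. tub1 to tub4 stand loose on the table, tub5 stands in the bay already; any two of tub1 to tub4 will do.
- tub5: One of five identical closed rigid noodle tubs (tub1 to tub5), a short upright cylinder 84 mm in diameter and 45 mm high, 0.2 kg, straw-coloured with a paper band and a white lid. Origin: centre of its underside, z up. tub1 to tub4 stand loose on the table, tub5 stands in the bay already; any two of tub1 to tub4 will do.
- bay: Packing bay: a fixed U-shaped fence of dark steel sheet, 35 mm high, 6 mm thick, straight on the table (no step; the tubs slide on the table top, the grey floor is flush). Inside 230 mm wide along its x and 210 mm deep along its y. Origin: centre of the inside area at table height. It is closed at y = +105 mm and at x = +-115 mm; its open side is at y = -105 mm.
- jar: Tall jar, a bystander, standing among the tubs: 74 mm in diameter, 76 mm high, 0.35 kg. Not a tub; leave it. Origin: centre of its underside.
- small_key_top (a point): Centre of the top of the small round spring key (24 mm in diameter), which is pressed straight down. Both keys stand on a fixed grey plate 85 x 160 mm, 12 mm high, their centres 80 mm apart.
- large_key_top (a point): Centre of the top of the large round spring key (42 mm in diameter), pressed straight down.
- small_key (a joint): Travel of the small key in m: 0 up, 0.006 fully down (about 4 N); it springs back.
- large_key (a joint): Travel of the large key in m: 0 up, 0.006 fully down (about 4 N); it springs back.
There are look-alikes about, which are no part of the job. What is shaped like the tub4 but yellow is not meant.

How it is judged:
By the outcome, as a careful person would: the job done as asked, in the order asked, and still so for the second after the job is handed in, with the robot touching nothing.
It also fails if it takes over 64 s, if anything falls off the work surface, if the arm or the gripper's body presses on something with over 40 N, if the wrist force passes 120 N, or if a joint passes its speed limit or range.

## Working session

There is one attempt and no reset: what is moved stays moved. The work goes in short steps, Python scripts to look and compute and a tool call to move; the robot and the scene stay as the last step left them, time stands still between calls to the robot, and variables do not carry over. Pictures are saved under pics/ and viewed, at most 10 in all, crops included, and the job is handed in when it is done.

Besides the shell and the picture viewer there is one more tool, called after "Emit:" by a JSON object that holds its "name" and its "arguments". send_rows: Moves the arm, as the interface text tells. Its arguments: {"type":"object","properties":{"motion":{"type":"array"}},"required":["motion"]}

```bash
mkdir -p pics
cat > h.py <<'E'
from rig import robot, imaging
import numpy as np, cv2
def snap(n,f):
    s=imaging.snapshot(n); cv2.imwrite(f'pics/{f}.png',s['pixels'][:,:,::-1]); return s
def ray(s,u,v,z):
    K,R,t=[np.array(s[k],float) for k in('intrinsics','R','t')]
    c=-R.T@t; d=R.T@np.linalg.inv(K)@[u,v,1]; return c+d*(z-c[2])/d[2]
def proj(s,X):
    K,R,t=[np.array(s[k],float) for k in('intrinsics','R','t')]
    p=K@(R@np.array(X)+t); return p[:2]/p[2]
E
python3 - <<'E'
from h import *
a=snap('top','t0');b=snap('scene','s0')
o=robot.get_obs();print(o, robot.hold_point_z)
for s in(a,b):
    R=np.array(s['R']);print(-R.T@s['t'],s['intrinsics'])
E
```

```text
{'clock': 0.1, 'joint_pos': array([ 1.03842204e+00,  4.91475852e-01,  1.55939261e+00, -3.83006506e-05,
        1.09171280e+00, -1.05588631e-01]), 'joint_vel': array([-0.00043697, -0.00218913, -0.00223741, -0.00135871,  0.00083299,
        0.00067169]), 'tau': array([ 2.20751914e-03, -6.13625264e+01, -2.58610046e+01,  6.93642022e-02,
        4.70007677e-02,  4.77256651e-05]), 'tool_pos': array([0.25858499, 0.56875458, 0.21413333]), 'tool_rot': array([-1.38879998e-04,  2.11768324e-01,  9.77319770e-01, -4.74695224e-04]), 'force': array([-1.03090485,  0.05631326, -0.18628696]), 'wrist_torque': array([-0.00153615,  0.00576316,  0.02601956]), 'grasp_force': 0.0, 'width': 0.09529930516768048} -0.0188
[ 0.38321418 -0.01839612  1.10766293] [[467.2080952    0.         315.50567519]
 [  0.         467.2080952  195.39905524]
 [  0.           0.           1.        ]]
[ 0.81900671 -0.61408908  1.01468908] [[462.82582454   0.         313.68303065]
 [  0.         462.82582454 200.54818368]
 [  0.           0.           1.        ]]
```

View pics/t0.png

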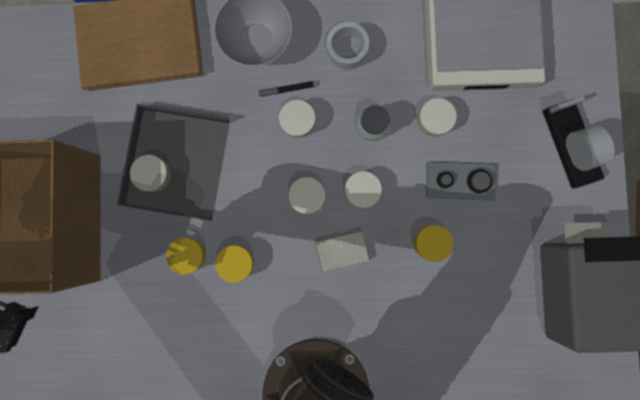

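View pics/s0.png

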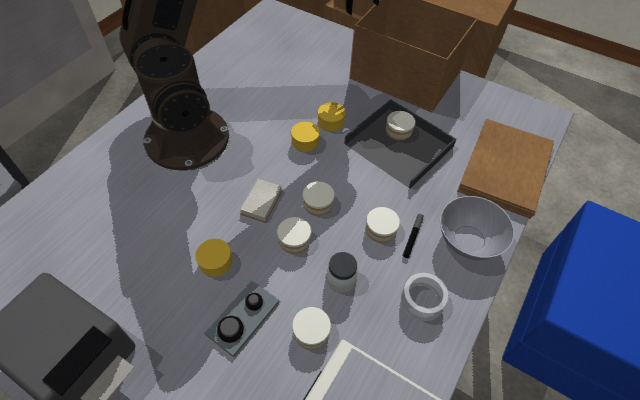

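The top view shows the candidates:
- **White-lidded tubs:** (297,118), (437,116), (306,195) and (363,189).
- **tub5:** in the bay at (150,173).
- **Jar:** dark lid at (372,122).
- **Yellow look-alikes:** (185,255), (234,264) and (434,243).
- **Keys:** small at (446,179), large at (481,181).
- **Bay:** opens to the right in the image.

The white-lidded cylinders fit the description, because the yellow ones are excluded. Next I measure positions and make one enlarged crop to confirm.

Run:
```python
from h import *
T=imaging.snapshot('top');S=imaging.snapshot('scene')
im=T['pixels'];g=cv2.cvtColor(im,cv2.COLOR_RGB2GRAY);hsv=cv2.cvtColor(im,cv2.COLOR_RGB2HSV)
# lids: local: warm-white (R>=B) vs bluish table
d=im[:,:,0].astype(int)-im[:,:,2]
def blob(u,v,m,r=30):
    w=np.zeros_like(m);w[v-r:v+r,u-r:u+r]=m[v-r:v+r,u-r:u+r]
    c=[x for x in cv2.findContours(w,cv2.RETR_EXTERNAL,cv2.CHAIN_APPROX_NONE)[0]]
    c=max(c,key=cv2.contourArea);return cv2.minEnclosingCircle(c),cv2.contourArea(c)
m=((d>4)&(g>85)).astype(np.uint8)
for n,u,v in[('A',297,118),('B',437,116),('C',306,195),('D',363,189),('t5',150,173)]:
    (c,r),a=blob(u,v,m,26)
    p=ray(T,*c,.045);e=ray(T,c[0]+np.sqrt(a/np.pi),c[1],.045)
    print(n,np.round(c,1),round(r,1),'xyz',p.round(4),'diam',round(2*np.linalg.norm(e-p),4),'scene px',proj(S,p).round())
for n,u,v,z in[('jar',372,122,.076),('sk',446,179,.03),('lk',481,181,.03)]:
    (c,r),a=blob(u,v,(g<60).astype(np.uint8),22)
    p=ray(T,*c,z);e=ray(T,c[0]+np.sqrt(a/np.pi),c[1],z)
    print(n,np.round(c,1),round(r,1),p.round(4),'diam',round(2*np.linalg.norm(e-p),4),proj(S,p).round())
for u,v in[(138,105),(229,121),(211,219),(119,205)]: print(ray(T,u,v,.035).round(4))
print(d[118,297],g[118,297],d[195,306],g[195,306],d[60,350],g[60,350])
x=cv2.resize(im[80:240,100:260],(640,640))[:,:,::-1]
k=cv2.resize(im[90:220,265:510],None,fx=3,fy=3,interpolation=cv2.INTER_CUBIC)[:,:,::-1]
b=cv2.resize(im[90:230,105:245],None,fx=1.4,fy=1.4)[:,:,::-1]
out=np.zeros((600,740,3),np.uint8);out[:390,:735]=k;out[395:591,:196]=b
s=cv2.resize(S['pixels'][280:360,200:290],None,fx=2.4,fy=2.4)[:,:,::-1];out[395:395+192,210:210+216]=s
s=cv2.resize(S['pixels'][95:190,340:460],None,fx=2.1,fy=2.1)[:,:,::-1];out[395:395+s.shape[0],440:440+s.shape[1]]=s
cv2.imwrite('pics/c1.png',out)
```

```text
A [296.6 118.5] 18.7 xyz [0.633  0.0256 0.045 ] diam 0.0817 scene px [382. 220.]
B [436.4 117.6] 20.0 xyz [ 0.6255 -0.2962  0.045 ] diam 0.0849 scene px [311. 322.]
C [306.2 195.2] 18.0 xyz [0.4552 0.0081 0.045 ] diam 0.0784 scene px [319. 194.]
D [362.8 189. ] 18.2 xyz [ 0.4656 -0.1211  0.045 ] diam 0.0792 scene px [295. 231.]
t5 [148.1 172. ] 18.5 xyz [0.5189 0.3692 0.045 ] diam 0.0799 scene px [402. 121.]
jar [380.5 131. ] 1.8 [ 0.5918 -0.1622  0.076 ] diam 0.0025 [330. 262.]
sk [445.3 179. ] 8.8 [ 0.4844 -0.3139  0.03  ] diam 0.0378 [254. 299.]
lk [479.5 180.5] 13.0 [ 0.4786 -0.3927  0.03  ] diam 0.0563 [231. 326.]
[0.6784 0.3958 0.035 ]
[0.6341 0.1835 0.035 ]
[0.4074 0.2286 0.035 ]
[0.4457 0.4404 0.035 ]
10 164 5 124 -5 129
```

View pics/c1.png

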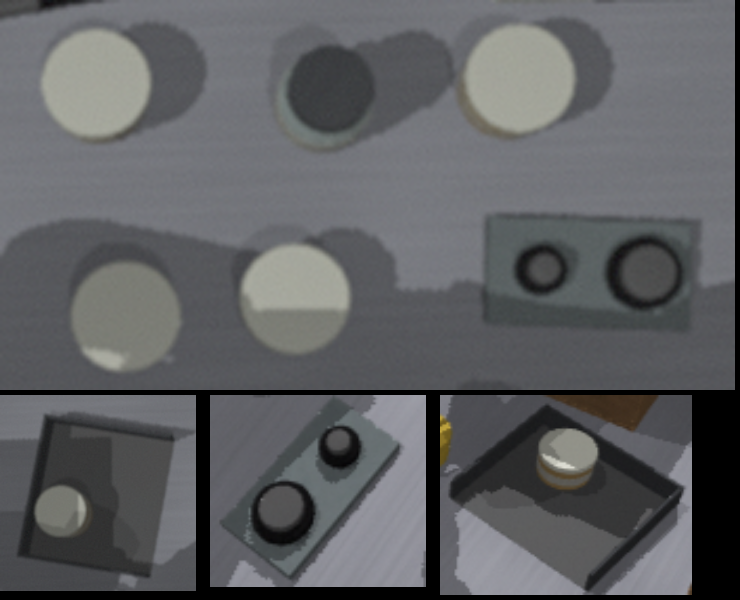

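The crop confirms four plain white-lidded tubs and a dark-lidded jar. The bay is a U open towards the robot's right, and tub5 is well inside it. The key caps sit inside darker collars. Before moving, I check the carton near the gripper and the key heights.

Run:
```python
from h import *
T=imaging.snapshot('top');S=imaging.snapshot('scene')
for X in([.2586,.5688,.214],[.2586,.5688,.3]):print(proj(T,X),proj(S,X))
p=ray(T,100,155,0);q=ray(T,100,282,0);print('box foot',p,q)
for z in(.1,.2,.3,.4):print(z,proj(T,[p[0],p[1],z]),proj(T,[q[0],q[1],z]))
def tri(a,b):
    P=[np.array(s['intrinsics'])@np.c_[s['R'],s['t']] for s in(T,S)]
    x=cv2.triangulatePoints(P[0],P[1],np.array(a,float),np.array(b,float))[:,0];return x[:3]/x[3]
for n,tp,sp in(('sk',(446,179.5),(254,299)),('lk',(480.5,181),(231,326))):
    r=[]
    for s,(u,v) in((T,tp),(S,sp)):
        im=s['pixels'];u,v=int(u),int(v);w=im[v-10:v+11,u-10:u+11].mean(2)
        r.append((u,v))
        m=(w>62).astype(np.uint8);k,l,st,c=cv2.connectedComponentsWithStats(m)
        L=l[10,10];print(n,w[10,10],c[L]+[u-10,v-10],st[L]);r[-1]=c[L]+[u-10,v-10]
    print(tri(*r))
```

```text
[ 11.27502584 301.08992561] [362.38190195   8.36168931]
[-21.68472756 309.08734502] [365.27664982 -18.98706124]
box foot [0.56903711 0.50098615 0.        ] [0.26744728 0.50029076 0.        ]
0.1 [ 78.60814805 148.01087619] [ 78.17890662 287.5379328 ]
0.2 [ 52.5794968 139.5068221] [ 51.52255114 294.30299735]
0.3 [ 20.22322168 128.93541326] [ 18.22354275 302.75388784]
0.4 [-21.08734067 115.43846893] [-24.55450913 313.61044633]
sk 76.33333333333333 [445.97101449 179.10144928] [ 6  6  9  9 69]
sk 85.0 [253.01515152 298.36363636] [ 5  5  9  9 66]
[ 0.48297262 -0.31513434  0.03378848]
lk 76.66666666666667 [480.87763713 180.43881857] [  2   1  18  18 237]
lk 85.66666666666667 [229.18072289 326.06024096] [  0   2  18  17 249]
[ 0.47772091 -0.39510971  0.03366929]
```

Carton top is about 0.20 m high and beside the gripper, so I raise first and then cross over to tub A at (0.633, 0.026).

Emit:
{"name": "send_rows", "arguments": {"motion": [{"fingers": -1, "delta_pos": [0, 0, 0.18], "roll": 0}, {"fingers": -1, "delta_pos": [0, 0, 0.18], "roll": 0}, {"fingers": -1, "delta_pos": [0, -0.15, 0.05], "roll": 0}, {"fingers": -1, "delta_pos": [0.1, -0.15, 0], "roll": 0.5}, {"fingers": -1, "delta_pos": [0.1, -0.15, 0], "roll": 0.5}, {"fingers": -1, "delta_pos": [0.1, -0.15, 0], "roll": 0.5}, {"fingers": -1, "delta_pos": [0.1, -0.15, 0], "roll": 0.46}, {"fingers": -1, "delta_pos": [0.1, -0.15, 0], "roll": 0}, {"fingers": -1, "delta_pos": [0.1, -0.15, 0], "roll": 0}, {"fingers": -1, "delta_pos": [0.1, -0.15, 0], "roll": 0}]}}

```text
clock: 1.13
tool_pos: [0.3993, 0.3274, 0.2968]
tool_rot: [0.0, 0.096, 0.995, 0.0]
force: [0.4, 0.5, -0.2]
width: 0.0948
grasp_force: 0.0
```

Emit:
{"name": "send_rows", "arguments": {"motion": [{"fingers": -1, "delta_pos": [0.117, -0.15, -0.07], "roll": 0}, {"fingers": -1, "delta_pos": [0.117, -0.15, -0.07], "roll": 0}, {"fingers": -1, "delta_pos": [0.117, -0.15, -0.07], "roll": 0}, {"fingers": -1, "delta_pos": [0.117, -0.15, -0.07], "roll": 0}, {"fingers": -1, "delta_pos": [0.117, -0.15, -0.07], "roll": 0}, {"fingers": -1, "delta_pos": [0.117, -0.15, -0.07], "roll": 0}, {"fingers": -1, "delta_pos": [0.117, -0.15, -0.07], "roll": 0}, {"fingers": -1, "delta_pos": [0.117, -0.15, -0.07], "roll": 0}, {"fingers": -1, "delta_pos": [0.117, -0.15, -0.07], "roll": 0}, {"fingers": -1, "delta_pos": [0.117, -0.15, -0.07], "roll": 0}]}}

```text
clock: 1.97
tool_pos: [0.6336, 0.0272, 0.1559]
tool_rot: [0.0, 0.096, 0.995, 0.0]
force: [0.2, 1.8, 1.0]
width: 0.0951
grasp_force: 0.0
```

Run:
```python
from h import *
T=snap('top','t1');S=snap('scene','s1');print(robot.get_obs()['tool_pos'])
cv2.imwrite('pics/c2.png',np.vstack([cv2.resize(T['pixels'][60:200,200:500],(600,280)),cv2.resize(S['pixels'][140:290,270:570],(600,300))])[:,:,::-1])
im=S['pixels'];d=im[:,:,0].astype(int)-im[:,:,2];g=im.mean(2)
m=((d>4)&(g>85)).astype(np.uint8)
# refine lids from scene view: bbox extremes
for n,u,v in(('A',382,220),('C',319,194),('t5',402,121)):
    print(n,d[v,u],g[v,u])
```

```text
[0.63435026 0.02478499 0.15379411]
A 10 206.0
C 9 226.0
t5 -2 21.666666666666668
```

View pics/c2.png

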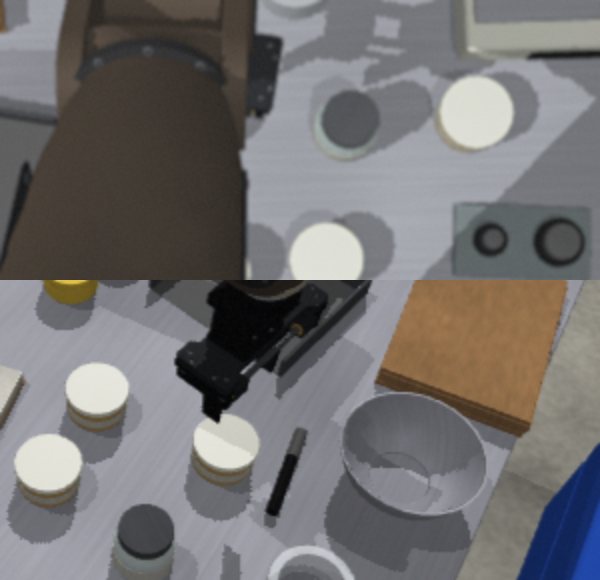

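The picture shows the gripper above and behind tub A, whose lid is at about (383,222) in the scene view. Quick cross-check of A and C from the scene view.

Run:
```python
from h import *
S=imaging.snapshot('scene');im=S['pixels']
d=im[:,:,0].astype(int)-im[:,:,2];g=im.mean(2)
m=((d<28)&(d>2)&(g>130)).astype(np.uint8)
n,l,st,c=cv2.connectedComponentsWithStats(m,connectivity=4)
for u,v in((384,222),(319,194)):
    L=l[v,u];q=np.argwhere(l==L)[:,::-1].astype(float)
    w=np.array([ray(S,*x,.045)[:2] for x in q]).astype(np.float32)
    print(st[L],cv2.minEnclosingCircle(w.reshape(-1,1,2)),w.mean(0))
```

```text
[367 207  33  28 717] ((0.6343376636505127, 0.024703264236450195), 0.042048849165439606) [0.63484114 0.02379289]
[303 181  32  26 645] ((0.45399564504623413, 0.007421453483402729), 0.042022790759801865) [0.4543283  0.00676822]
```

Emit:
{"name": "send_rows", "arguments": {"motion": [{"fingers": -1, "delta_pos": [0, 0, -0.15], "roll": 0}, {"fingers": -1, "delta_pos": [0, 0, -0.15], "roll": 0}, {"fingers": -1, "delta_pos": [0, 0, -0.15], "roll": 0}, {"fingers": -1, "delta_pos": [0, 0, -0.14], "roll": 0}, {"fingers": -1, "delta_pos": [0, 0, -0.08], "roll": 0}, {"fingers": -1, "delta_pos": [0, 0, -0.05], "roll": 0}, {"fingers": 1, "delta_pos": [0, 0, 0], "roll": 0}, {"fingers": 1, "delta_pos": [0, 0, 0], "roll": 0}, {"fingers": 1, "delta_pos": [0, 0, 0], "roll": 0}, {"fingers": 1, "delta_pos": [0, 0, 0], "roll": 0}]}}

```text
clock: 2.95
tool_pos: [0.6332, 0.0291, 0.014]
tool_rot: [0.001, 0.096, 0.995, 0.0]
force: [-0.3, 0.1, -3.0]
width: 0.0836
grasp_force: 30.0
```

Emit:
{"name": "send_rows", "arguments": {"motion": [{"fingers": 1, "delta_pos": [-0.055, 0.06, 0], "roll": 0}, {"fingers": 1, "delta_pos": [-0.11, 0.12, 0], "roll": 0}, {"fingers": 1, "delta_pos": [-0.11, 0.12, 0], "roll": 0}, {"fingers": 1, "delta_pos": [-0.055, 0.06, 0], "roll": 0}, {"fingers": 1, "delta_pos": [0.012, 0.06, 0], "roll": 0}, {"fingers": 1, "delta_pos": [0.023, 0.12, 0], "roll": 0}, {"fingers": 1, "delta_pos": [0.023, 0.12, 0], "roll": 0}, {"fingers": 1, "delta_pos": [0.023, 0.12, 0], "roll": 0}, {"fingers": 1, "delta_pos": [0.023, 0.12, 0], "roll": 0}, {"fingers": 1, "delta_pos": [0.023, 0.12, 0], "roll": 0}]}}

```text
clock: 3.78
tool_pos: [0.5932, 0.2338, 0.0138]
tool_rot: [0.001, 0.096, 0.995, 0.0]
force: [-1.0, -3.4, 1.0]
width: 0.0837
grasp_force: 30.0
```

Emit:
{"name": "send_rows", "arguments": {"motion": [{"fingers": 1, "delta_pos": [0.015, 0.1, 0], "roll": 0}, {"fingers": 1, "delta_pos": [0.015, 0.1, 0], "roll": 0}, {"fingers": 1, "delta_pos": [0.015, 0.1, 0], "roll": 0}, {"fingers": 1, "delta_pos": [0.013, 0.08, 0], "roll": 0}, {"fingers": 1, "delta_pos": [0.01, 0.06, 0], "roll": 0}, {"fingers": 1, "delta_pos": [0, 0, 0], "roll": 0}, {"fingers": 1, "delta_pos": [0, 0, 0], "roll": 0}]}}

```text
clock: 4.37
tool_pos: [0.6068, 0.3225, 0.0138]
tool_rot: [0.001, 0.095, 0.995, 0.001]
force: [0.6, 3.4, 4.4]
width: 0.0834
grasp_force: 30.0
```

Run:
```python
from h import *
S=imaging.snapshot('scene');print(robot.get_obs()['tool_pos'])
cv2.imwrite('pics/c3.png',cv2.resize(S['pixels'][50:220,320:500],None,fx=3.5,fy=3.5,interpolation=cv2.INTER_CUBIC)[:,:,::-1])
```

```text
[0.60676266 0.32211212 0.01385719]
```

View pics/c3.png

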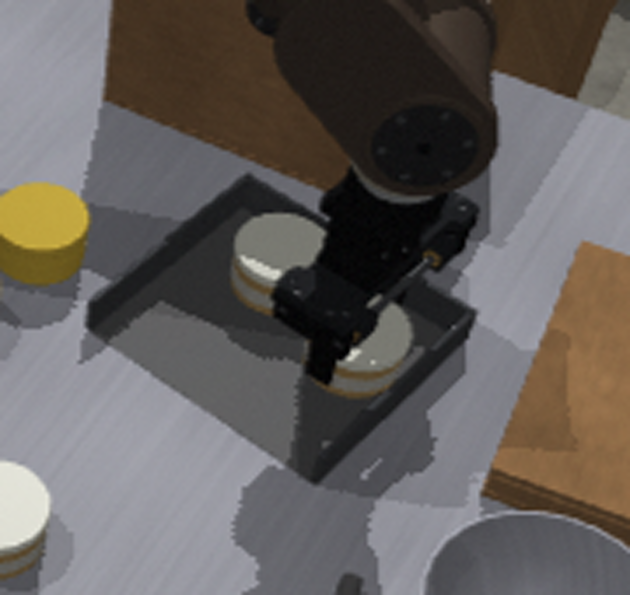

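The scene view shows tub A standing in the bay beside tub5, clear of both walls. I release it, rise, and head for tub C.

Emit:
{"name": "send_rows", "arguments": {"motion": [{"fingers": -1, "delta_pos": [0, 0, 0], "roll": 0}, {"fingers": -1, "delta_pos": [0, 0, 0], "roll": 0}, {"fingers": -1, "delta_pos": [0, 0, 0], "roll": 0}, {"fingers": -1, "delta_pos": [0, 0, 0], "roll": 0}, {"fingers": -1, "delta_pos": [0, 0, 0.06], "roll": 0}, {"fingers": -1, "delta_pos": [0, 0, 0.12], "roll": 0}, {"fingers": -1, "delta_pos": [0, 0, 0.18], "roll": 0}, {"fingers": -1, "delta_pos": [0, 0, 0.18], "roll": 0}, {"fingers": -1, "delta_pos": [0, 0, 0.18], "roll": 0}, {"fingers": -1, "delta_pos": [-0.05, -0.1, 0.05], "roll": -0.5}]}}

```text
clock: 5.25
tool_pos: [0.5981, 0.3034, 0.1732]
tool_rot: [0.004, 0.124, 0.992, 0.002]
force: [1.4, 0.2, 0.6]
width: 0.095
grasp_force: 0.0
```

Emit:
{"name": "send_rows", "arguments": {"motion": [{"fingers": -1, "delta_pos": [-0.07, -0.14, 0], "roll": -1}, {"fingers": -1, "delta_pos": [-0.07, -0.14, 0], "roll": -1}, {"fingers": -1, "delta_pos": [-0.07, -0.14, 0], "roll": -1}, {"fingers": -1, "delta_pos": [-0.07, -0.14, 0], "roll": -1}, {"fingers": -1, "delta_pos": [-0.07, -0.14, 0], "roll": -1}, {"fingers": -1, "delta_pos": [-0.07, -0.14, 0], "roll": -1}, {"fingers": -1, "delta_pos": [-0.07, -0.14, 0], "roll": -1}, {"fingers": -1, "delta_pos": [-0.07, -0.14, 0], "roll": -1}, {"fingers": -1, "delta_pos": [-0.07, -0.14, 0], "roll": -1}, {"fingers": -1, "delta_pos": [-0.07, -0.14, 0], "roll": -1}]}}

```text
clock: 6.08
tool_pos: [0.4548, 0.0198, 0.1675]
tool_rot: [0.0, 0.666, 0.746, 0.0]
force: [0.2, -0.8, 0.4]
width: 0.0951
grasp_force: 0.0
```

Emit:
{"name": "send_rows", "arguments": {"motion": [{"fingers": -1, "delta_pos": [0, -0.03, 0], "roll": -1}, {"fingers": -1, "delta_pos": [0, -0.03, 0], "roll": -1}, {"fingers": -1, "delta_pos": [0, 0, 0], "roll": -0.5}, {"fingers": -1, "delta_pos": [0, 0, -0.15], "roll": 0}, {"fingers": -1, "delta_pos": [0, 0, -0.15], "roll": 0}, {"fingers": -1, "delta_pos": [0, 0, -0.1], "roll": 0}, {"fingers": -1, "delta_pos": [0, 0, 0], "roll": 0}]}}

```text
clock: 6.67
tool_pos: [0.4543, 0.0089, 0.0845]
tool_rot: [-0.002, 0.768, 0.64, -0.002]
force: [0.9, -0.3, -0.6]
width: 0.0949
grasp_force: 0.0
```

Emit:
{"name": "send_rows", "arguments": {"motion": [{"fingers": -1, "delta_pos": [0, -0.005, -0.12], "roll": 0}, {"fingers": -1, "delta_pos": [0, 0, -0.12], "roll": 0}, {"fingers": -1, "delta_pos": [0, 0, -0.08], "roll": 0}, {"fingers": -1, "delta_pos": [0, 0, -0.05], "roll": 0}, {"fingers": -1, "delta_pos": [0, 0, 0], "roll": 0}, {"fingers": 1, "delta_pos": [0, 0, 0], "roll": 0}, {"fingers": 1, "delta_pos": [0, 0, 0], "roll": 0}, {"fingers": 1, "delta_pos": [0, 0, 0], "roll": 0}, {"fingers": 1, "delta_pos": [0, 0, 0], "roll": 0}]}}

```text
clock: 7.42
tool_pos: [0.4563, 0.0079, 0.0139]
tool_rot: [0.001, 0.768, 0.64, 0.001]
force: [-0.3, 1.0, 10.1]
width: 0.0839
grasp_force: 30.0
```

Emit:
{"name": "send_rows", "arguments": {"motion": [{"fingers": 1, "delta_pos": [0, 0.03, 0.008], "roll": 0}, {"fingers": 1, "delta_pos": [0.015, 0.1, 0], "roll": 0}, {"fingers": 1, "delta_pos": [0.02, 0.13, 0], "roll": 0}, {"fingers": 1, "delta_pos": [0.02, 0.13, 0], "roll": 0}, {"fingers": 1, "delta_pos": [0.02, 0.13, 0], "roll": 0}, {"fingers": 1, "delta_pos": [0.02, 0.13, 0], "roll": 0}, {"fingers": 1, "delta_pos": [0.02, 0.13, 0], "roll": 0}, {"fingers": 1, "delta_pos": [0.02, 0.13, 0], "roll": 0}, {"fingers": 1, "delta_pos": [0.02, 0.13, 0], "roll": 0}, {"fingers": 1, "delta_pos": [0.015, 0.1, 0], "roll": 0}]}}

```text
clock: 8.25
tool_pos: [0.4897, 0.2383, 0.0149]
tool_rot: [0.0, 0.768, 0.641, 0.0]
force: [0.0, 0.4, -1.5]
width: 0.0838
grasp_force: 30.0
```

Emit:
{"name": "send_rows", "arguments": {"motion": [{"fingers": 1, "delta_pos": [0.012, 0.08, 0], "roll": 0}, {"fingers": 1, "delta_pos": [0.01, 0.07, 0], "roll": 0}, {"fingers": 1, "delta_pos": [0, 0, 0], "roll": 0}, {"fingers": 1, "delta_pos": [0, 0, 0], "roll": 0}]}}

```text
clock: 8.58
tool_pos: [0.4938, 0.2663, 0.0144]
tool_rot: [0.0, 0.768, 0.641, -0.0]
force: [0.3, -0.2, -1.7]
width: 0.0837
grasp_force: 30.0
```

Run:
```python
from h import *
S=imaging.snapshot('scene');o=robot.get_obs();print(o['tool_pos'],o['force'])
cv2.imwrite('pics/c4.png',cv2.resize(S['pixels'][50:220,320:500],None,fx=3.5,fy=3.5,interpolation=cv2.INTER_CUBIC)[:,:,::-1])
```

```text
[0.49372794 0.26573002 0.01434572] [-0.23178872  0.26069019 -2.73556278]
```

View pics/c4.png

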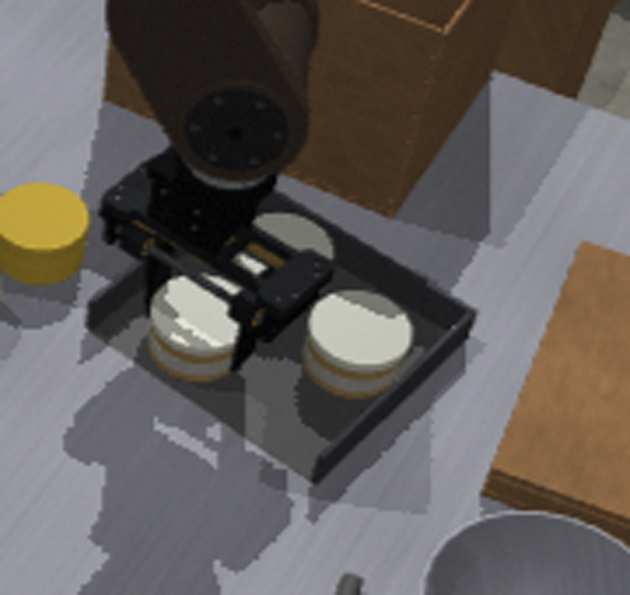

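Tub C is in the bay near its mouth. I nudge it about 8 mm deeper, release it, rise, and then head for the keys.

Emit:
{"name": "send_rows", "arguments": {"motion": [{"fingers": 1, "delta_pos": [0.008, 0.04, 0], "roll": 0}, {"fingers": 1, "delta_pos": [0, 0, 0], "roll": 0}, {"fingers": -1, "delta_pos": [0, 0, 0], "roll": 0}, {"fingers": -1, "delta_pos": [0, 0, 0], "roll": 0}, {"fingers": -1, "delta_pos": [0, 0, 0], "roll": 0}, {"fingers": -1, "delta_pos": [0, 0, 0], "roll": 0}, {"fingers": -1, "delta_pos": [0, 0, 0.06], "roll": 0}, {"fingers": -1, "delta_pos": [0, 0, 0.12], "roll": 0}, {"fingers": -1, "delta_pos": [0, 0, 0.18], "roll": 0}, {"fingers": -1, "delta_pos": [0, 0, 0.18], "roll": 0}]}}

```text
clock: 9.47
tool_pos: [0.4952, 0.2736, 0.1238]
tool_rot: [-0.0, 0.768, 0.64, -0.001]
force: [1.0, 0.9, 0.0]
width: 0.0953
grasp_force: 0.0
```

Emit:
{"name": "send_rows", "arguments": {"motion": [{"fingers": 1, "delta_pos": [0, 0, 0.15], "roll": 0}, {"fingers": 1, "delta_pos": [0, -0.2, 0], "roll": 0}, {"fingers": 1, "delta_pos": [0, -0.2, 0], "roll": 0}, {"fingers": 1, "delta_pos": [0, -0.2, 0], "roll": 0}, {"fingers": 1, "delta_pos": [0, -0.2, 0], "roll": 0}, {"fingers": 1, "delta_pos": [0, -0.2, 0], "roll": 0}, {"fingers": 1, "delta_pos": [0, -0.2, 0], "roll": 0}, {"fingers": 1, "delta_pos": [0, -0.2, 0], "roll": 0}, {"fingers": 1, "delta_pos": [0, -0.2, 0], "roll": 0}, {"fingers": 1, "delta_pos": [0, -0.2, 0], "roll": 0}]}}

```text
clock: 10.3
tool_pos: [0.4953, -0.088, 0.1533]
tool_rot: [0.0, 0.768, 0.64, 0.0]
force: [1.3, -0.5, 1.3]
width: 0.0339
grasp_force: 0.0
```

Run:
```python
from h import *
T=imaging.snapshot('top');S=imaging.snapshot('scene');o=robot.get_obs();print(o['tool_pos'],o['width'])
a=cv2.resize(S['pixels'][60:340,190:470],None,fx=2,fy=2)[:,:,::-1]
b=T['pixels'][90:280,100:300][:,:,::-1]
out=np.zeros((560,780,3),np.uint8);out[:,:560]=a;out[:190,570:770]=b;cv2.imwrite('pics/c5.png',out)
O=np.array([.541,.309]);Y=np.array([.191,.982]);X=np.array([.982,-.191])
for n,s in(('top',T),('scene',S)):
    im=s['pixels'];d=im[:,:,0].astype(int)-im[:,:,2];g=im.mean(2)
    m=((d<28)&(d>2)&(g>100)).astype(np.uint8)
    k,l,st,c=cv2.connectedComponentsWithStats(m,connectivity=4)
    for i in range(1,k):
        if not 250<st[i,4]<2500: continue
        q=np.argwhere(l==i)[:,::-1].astype(float)
        w=np.array([ray(s,*x,.045)[:2] for x in q]).astype(np.float32)
        p,r=cv2.minEnclosingCircle(w.reshape(-1,1,2)); p=np.array(p)
        if r<.06: print(n,st[i],p.round(4),round(r,3),'bay',((p-O)@X).round(3),((p-O)@Y).round(3))
```

```text
[ 0.49578796 -0.09075631  0.15317361] 0.025682267128933168
top [ 417   98   40   39 1118] [ 0.6271 -0.2953] 0.047 bay 0.2 -0.577
top [ 151  114   37   38 1124] [0.6101 0.3189] 0.045 bay 0.066 0.023
top [ 130  154   37   38 1110] [0.5172 0.368 ] 0.044 bay -0.035 0.053
top [ 171  162   39   38 1141] [0.4952 0.2737] 0.045 bay -0.038 -0.043
top [564 222  46  21 738] [ 0.3543 -0.6228] 0.053 bay -0.005 -0.951
scene [387 111  28  22 488] [0.5184 0.3665] 0.045 bay -0.033 0.052
scene [365 127  30  23 551] [0.4954 0.2713] 0.046 bay -0.038 -0.046
scene [408 133  30  23 554] [0.6088 0.3172] 0.045 bay 0.065 0.021
scene [277 217  34  30 809] [ 0.4633 -0.1259] 0.046 bay 0.007 -0.442
scene [ 292  307   39   38 1168] [ 0.6294 -0.3031] 0.044 bay 0.204 -0.584
scene [456 351  17  47 416] [ 0.9595 -0.2108] 0.046 bay 0.51 -0.431
scene [ 81 356  53  44 963] [ 0.3483 -0.6202] 0.053 bay -0.012 -0.949
```

View pics/c5.png

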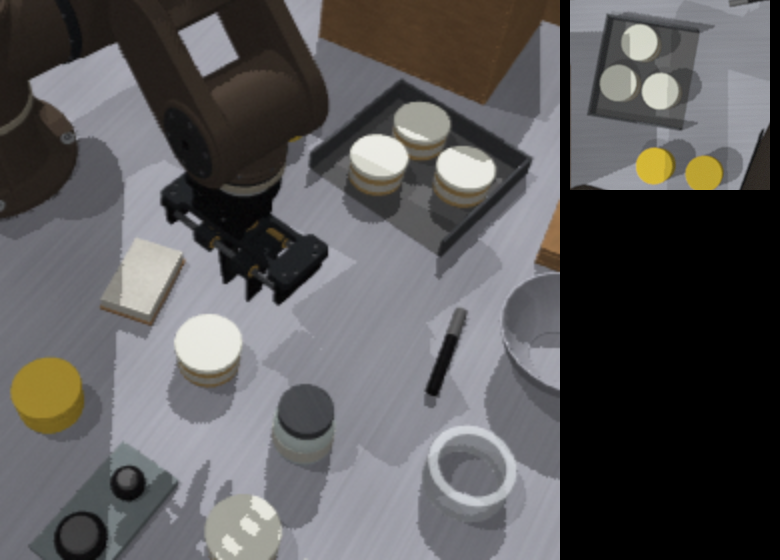

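The picture shows three tubs standing in the bay: the two moved ones and tub5. B and D are upright outside and the jar is untouched. Measured bay coordinates put all three at least 7 mm inside every side. On to the small key at (0.483, -0.315), top at z ≈ 0.034.

Emit:
{"name": "send_rows", "arguments": {"motion": [{"fingers": 1, "delta_pos": [-0.01, -0.17, 0], "roll": 0}, {"fingers": 1, "delta_pos": [-0.01, -0.17, 0], "roll": 0}, {"fingers": 1, "delta_pos": [-0.01, -0.17, 0], "roll": 0}, {"fingers": 1, "delta_pos": [-0.01, -0.17, 0], "roll": 0}, {"fingers": 1, "delta_pos": [-0.01, -0.17, -0.1], "roll": 0}, {"fingers": 1, "delta_pos": [-0.01, -0.17, -0.1], "roll": 0}, {"fingers": 1, "delta_pos": [-0.004, -0.1, -0.1], "roll": 0}, {"fingers": 1, "delta_pos": [0, 0, -0.1], "roll": 0}, {"fingers": 1, "delta_pos": [0, 0, -0.07], "roll": 0}, {"fingers": 1, "delta_pos": [0, 0, 0], "roll": 0}]}}

```text
clock: 11.23
tool_pos: [0.4819, -0.3092, 0.0564]
tool_rot: [-0.002, 0.768, 0.64, -0.0]
force: [-0.7, 0.4, -1.0]
width: 0.0003
grasp_force: 0.0
```

Run:
```python
from h import *
S=imaging.snapshot('scene');o=robot.get_obs();print(o['tool_pos'],o['width'],o['force'])
cv2.imwrite('pics/c6.png',cv2.resize(S['pixels'][240:370,180:340],None,fx=4,fy=4,interpolation=cv2.INTER_CUBIC)[:,:,::-1])
```

```text
[ 0.48254383 -0.30935609  0.05785129] 0.0003401162365871578 [ 0.36015157 -0.5236492   0.23481774]
```

View pics/c6.png

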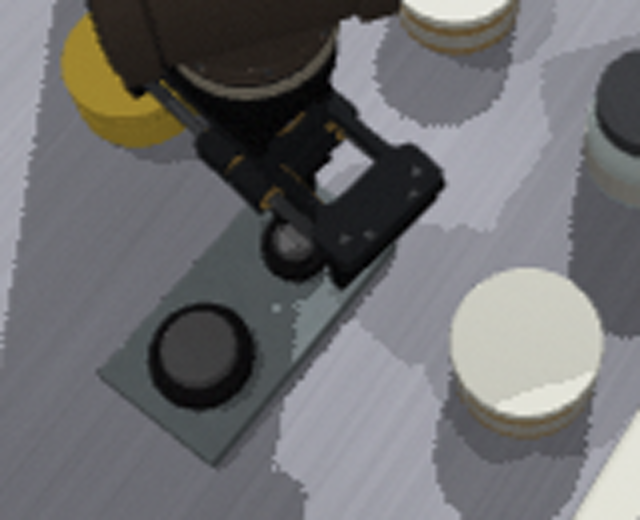

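The picture shows the tool just above the small key, which is at about (292,236) in the crop. The 6 mm y offset is still to be corrected. I press in small steps and watch the force.

Emit:
{"name": "send_rows", "arguments": {"motion": [{"fingers": 1, "delta_pos": [0, -0.03, 0], "roll": 0}, {"fingers": 1, "delta_pos": [0, 0, -0.05], "roll": 0}, {"fingers": 1, "delta_pos": [0, 0, -0.05], "roll": 0}, {"fingers": 1, "delta_pos": [0, 0, -0.03], "roll": 0}, {"fingers": 1, "delta_pos": [0, 0, 0], "roll": 0}]}}

```text
clock: 11.7
tool_pos: [0.4828, -0.3158, 0.0312]
tool_rot: [-0.0, 0.768, 0.64, -0.0]
force: [-0.1, -0.0, 2.0]
width: 0.0003
grasp_force: 1.2
```

Emit:
{"name": "send_rows", "arguments": {"motion": [{"fingers": 1, "delta_pos": [0, 0, -0.01], "roll": 0}, {"fingers": 1, "delta_pos": [0, 0, -0.01], "roll": 0}, {"fingers": 1, "delta_pos": [0, 0, 0], "roll": 0}]}}

```text
clock: 11.95
tool_pos: [0.4828, -0.3158, 0.0284]
tool_rot: [-0.0, 0.768, 0.64, 0.0]
force: [-0.8, 0.1, 3.3]
width: 0.0006
grasp_force: 1.9
```

Emit:
{"name": "send_rows", "arguments": {"motion": [{"fingers": 1, "delta_pos": [0, 0, -0.01], "roll": 0}, {"fingers": 1, "delta_pos": [0, 0, 0], "roll": 0}, {"fingers": 1, "delta_pos": [0, 0, 0], "roll": 0}]}}

```text
clock: 12.2
tool_pos: [0.4829, -0.3159, 0.028]
tool_rot: [0.0, 0.768, 0.64, 0.0]
force: [-4.5, 4.7, 21.6]
width: 0.0005
grasp_force: 10.8
```

The key bottomed at z = 0.028 with a force stop. I let it go and move over the large key.

Emit:
{"name": "send_rows", "arguments": {"motion": [{"fingers": 1, "delta_pos": [0, 0, 0.03], "roll": 0}, {"fingers": 1, "delta_pos": [0, 0, 0.07], "roll": 0}, {"fingers": 1, "delta_pos": [0, 0, 0.07], "roll": 0}, {"fingers": 1, "delta_pos": [-0.01, -0.13, 0], "roll": 0}, {"fingers": 1, "delta_pos": [-0.01, -0.14, 0], "roll": 0}, {"fingers": 1, "delta_pos": [-0.005, -0.13, 0], "roll": 0}, {"fingers": 1, "delta_pos": [0, 0, 0], "roll": 0}, {"fingers": 1, "delta_pos": [0, 0, 0], "roll": 0}]}}

```text
clock: 12.87
tool_pos: [0.4775, -0.3968, 0.06]
tool_rot: [0.0, 0.769, 0.64, 0.0]
force: [-0.9, 0.2, -0.7]
width: 0.0003
grasp_force: 0.0
```

Emit:
{"name": "send_rows", "arguments": {"motion": [{"fingers": 1, "delta_pos": [0, 0.005, -0.06], "roll": 0}, {"fingers": 1, "delta_pos": [0, 0, -0.05], "roll": 0}, {"fingers": 1, "delta_pos": [0, 0, -0.03], "roll": 0}, {"fingers": 1, "delta_pos": [0, 0, -0.01], "roll": 0}, {"fingers": 1, "delta_pos": [0, 0, 0], "roll": 0}]}}

```text
clock: 13.28
tool_pos: [0.4777, -0.3939, 0.0294]
tool_rot: [-0.001, 0.768, 0.641, 0.0]
force: [-0.1, 2.1, 3.7]
width: 0.0
grasp_force: 1.6
```

Emit:
{"name": "send_rows", "arguments": {"motion": [{"fingers": 1, "delta_pos": [0, 0, -0.01], "roll": 0}, {"fingers": 1, "delta_pos": [0, 0, 0], "roll": 0}, {"fingers": 1, "delta_pos": [0, 0, 0], "roll": 0}]}}

```text
clock: 13.53
tool_pos: [0.478, -0.3947, 0.0286]
tool_rot: [0.0, 0.768, 0.64, 0.0]
force: [-0.5, 3.4, 3.9]
width: 0.0004
grasp_force: 1.8
```

Emit:
{"name": "send_rows", "arguments": {"motion": [{"fingers": 1, "delta_pos": [0, 0, -0.012], "roll": 0}, {"fingers": 1, "delta_pos": [0, 0, 0], "roll": 0}, {"fingers": 1, "delta_pos": [0, 0, 0], "roll": 0}]}}

```text
clock: 13.78
tool_pos: [0.4781, -0.395, 0.028]
tool_rot: [0.001, 0.768, 0.64, 0.0]
force: [-3.8, 7.4, 22.8]
width: 0.0003
grasp_force: 11.6
```

The large key has bottomed as well. I let it go and rise clear.

Emit:
{"name": "send_rows", "arguments": {"motion": [{"fingers": 1, "delta_pos": [0, 0, 0.03], "roll": 0}, {"fingers": 1, "delta_pos": [0, 0, 0.1], "roll": 0}, {"fingers": 1, "delta_pos": [0, 0, 0.15], "roll": 0}, {"fingers": 1, "delta_pos": [0, 0, 0.15], "roll": 0}, {"fingers": 1, "delta_pos": [0, 0, 0.15], "roll": 0}, {"fingers": 1, "delta_pos": [0, 0, 0], "roll": 0}, {"fingers": 1, "delta_pos": [0, 0, 0], "roll": 0}, {"fingers": 1, "delta_pos": [0, 0, 0], "roll": 0}]}}

```text
clock: 14.45
tool_pos: [0.4777, -0.395, 0.1414]
tool_rot: [0.0, 0.768, 0.64, -0.0]
force: [-0.2, 0.7, -0.5]
width: 0.0006
grasp_force: 0.0
```

Run:
```python
from h import *
S=snap('scene','s9');o=robot.get_obs();print(o['tool_pos'],o['force'],o['clock'])
```

```text
[ 0.47755827 -0.39479558  0.14078818] [ 0.68669162 -0.39868906  0.63104463] 14.5
```

View pics/s9.png

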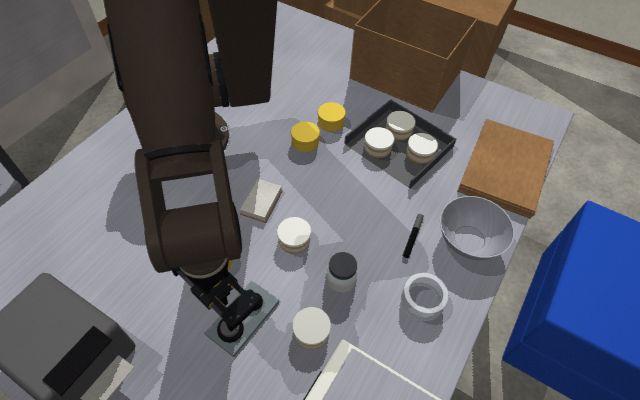

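The final view shows three tubs in the bay at (401,122), (379,141) and (422,147). Two tubs remain outside at (294,233) and (311,326), the jar at (342,270) is unmoved, and the gripper is clear above the keys.

```bash
python3 -c "
from rig import robot
print(robot.finish_job())"
```

```text
the job is handed in; nothing more can be done
None
```

The job is handed in at 14.5 s: exactly three tubs stand in the bay, the small and then the large key were each pressed to the stop and let go, and the other two tubs and the jar were left where they were.

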